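# Switch the specimen sorter to its other chute

## Task

The seesaw gate of the specimen sorter is tipped towards one of its two chutes. With the fingertips, rock the gate over its pivot so that it feeds the other chute, and then push the specimen waiting between the guides of the feed shelf onto the gate, so that it slides down that chute into its tray and the gate stays as you set it. Only push: do not pick the specimen up, and leave everything that stands round it where it is.

Things in the scene. Friction and masses are not known exactly. Their poses are not given: they have to be found in the camera images.
- sorter: The specimen sorter, a fixed metal stand, 424 mm wide (its y), 161 mm deep, with a seesaw gate across its middle, a feed shelf in front and a slippery steel chute down from each gate end into an open tray. A part on the tilted gate slides down by itself. Origin: on the bench (z = 0) below the gate's middle; x points from the feed shelf to the back, y to the left, z up.
- rear_cheek (a point): Middle of the inner face of the rear cheek plate, at its top edge (134 mm above the bench). The gate lies between two upright cheek plates, inner faces at x = -25 and +25 mm of the sorter; the rear one is 134 mm high for |y| < 45 mm, the front one meets the shelf there; for |y| from 45 to 72 mm both are only 102 mm high.
- gate (a joint): Tilt of the seesaw gate, rad, about a level pivot along the sorter's x at z = 100 mm. +0.49 (stop): left end down, feeds the left tray; -0.49 (stop): right end down, feeds the right. A weight above the pivot holds it to either side; pressing the raised end down takes about 1 N and past level it falls to the other stop. Starts at one of the stops, which one varies.
- gate_left (a point): Point on the upper face of the gate near its left end (gate plate 160 mm long along y, 46 mm wide, 3 mm thick; this point is 70 mm from the pivot along the plate, 10 mm in from its end, 5 mm above the pivot line when level). About 137 mm above the bench when raised, 71 mm when down.
- gate_right (a point): The same point near the gate's right end.
- gate_weight (a point): Middle of the gate's dark steel weight, a cylinder 36 mm across and 30 mm long (along the sorter's x) on an arm behind the rear cheek plate, 42 mm above the pivot and 55 mm behind the gate's middle; it leans to the side that is fed and its top is at most 160 mm above the bench.
- lane_end (a point): Middle of the feed shelf's edge towards the gate, on the shelf's level top (118 mm above the bench; 25 mm before the gate's middle). The shelf runs 100 mm from here to the front. Two guides, 7 mm high and 38 mm apart, run along its middle line up to this edge; beyond it a part drops about 12 mm onto the gate.
- left_tray (a point): Middle of the floor of the left tray (inside 76 mm along the sorter's y, 62 mm along x; outer end wall 44 mm high, side walls 26 mm high); axes as the sorter's.
- right_tray (a point): The same for the right tray. A tall fixed mounting press (higher than the arm travels low over the bench) stands right of it, about x = 0.62 m, y = -0.27 m from the robot: come from the front, clear of it.
- specimen: The specimen to feed: a black mounted-specimen puck, a cylinder 30 mm across and 24 mm high, standing flat on the feed shelf between the two guides, 50 to 70 mm in front of the shelf's edge. Origin: centre of its underside. (The smaller black puck, 25 mm across, on the shelf's left wing outside the guides is not to be touched.)
- small_specimen: Bystander, to be left where it is: smaller black puck, 25 mm across, 16 mm high, on the left wing of the feed shelf. Origin: centre of its underside.
- alu_block: Bystander, to be left where it is: aluminium block with a bore, 32x44x22 mm, on the bench in front of the sorter's left part. Origin: centre of its underside.
- petri: Bystander, to be left where it is: clear petri dish, 60 mm across, 14 mm high, on the bench in front of the sorter's right part. Origin: centre of its underside.
- tweezers: Bystander, to be left where it is: steel tweezers, 122 mm long, lying behind the sorter. Origin: centre of its underside.
- paste_jar: Bystander, to be left where it is: jar with blue lid, 47 mm across, 36 mm high, behind the sorter. Origin: centre of its underside.
Not all that is in view belongs to the job. What is shaped like the specimen but red or yellow is not meant.

How it is judged:
On the way, in this order (a step that is already met when the one before it is completed fails the run):
1. the gate is rocked over to its other stop (((value of joint gate above 0.42 rad and distance of gate_left from where it was at the start of the episode above 0.05 m) or (value of joint gate below -0.42 rad and distance of gate_left from where it was at the start of the episode above 0.05 m))), for 0.2 s.
2. the specimen is in the tray of the chute now fed (((value of joint gate above 0.42 rad and distance of gate_left from where it was at the start of the episode above 0.05 m and y of specimen in the frame of left_tray between -0.042 and 0.042 m and x of specimen in the frame of left_tray between -0.034 and 0.034 m and z of specimen in the frame of left_tray below 0.045 m) or (value of joint gate below -0.42 rad and distance of gate_left from where it was at the start of the episode above 0.05 m and y of specimen in the frame of right_tray between -0.042 and 0.042 m and x of specimen in the frame of right_tray between -0.034 and 0.034 m and z of specimen in the frame of right_tray below 0.045 m))), for 0.2 s.
At the end, for the whole second after the job is handed in: The gate rests tipped the other way than at the start (beyond 0.42 rad of its 0.49), and the specimen lies at rest inside the tray on that side (within 42 mm of the tray's middle along the sorter and 34 mm across, underside centre less than 45 mm above the tray's floor) (((value of joint gate above 0.42 rad and distance of gate_left from where it was at the start of the episode above 0.05 m and y of specimen in the frame of left_tray between -0.042 and 0.042 m and x of specimen in the frame of left_tray between -0.034 and 0.034 m and z of specimen in the frame of left_tray below 0.045 m) or (value of joint gate below -0.42 rad and distance of gate_left from where it was at the start of the episode above 0.05 m and y of specimen in the frame of right_tray between -0.042 and 0.042 m and x of specimen in the frame of right_tray between -0.034 and 0.034 m and z of specimen in the frame of right_tray below 0.045 m)) and linear speed of specimen below 0.02 m/s); the robot touches nothing.
It fails at once if the specimen is fed onto the gate before the gate has been rocked over (x of specimen in the frame of sorter above -0.02 m and distance of gate_left from where it was at the start of the episode below 0.05 m).
It fails at once if the specimen is lifted (more than 12 mm above the feed shelf) (height (world z) of specimen above 0.13 m).
It fails at once if a thing standing round the work is shifted by more than 15 mm (distance of any of small_specimen, alu_block, petri, tweezers, paste_jar from where it was at the start of the episode above 0.015 m).
It also fails if it takes over 42 s, if anything falls off the work surface, if the arm or the gripper's body presses on something with over 40 N, if the wrist force passes 120 N, or if a joint passes its speed limit or range.

## Robot

A 6-joint arm with a two-finger parallel gripper is mounted at the origin on a cart in front of the work surface, level with it; the furniture and walls round the work are solid. World frame = base frame: x ahead of the robot, y to its left, z up, the work surface at z = 0. Lengths are in m, angles in rad, forces in N, time in s.
With the tool pointing down it reaches from about 0.225 to 0.725 m from the base axis. Payload 3.1 kg.
Tool frame: the origin (TCP) lies at the very end of the fingers, on their centre line; the grasp point (between the pads) lies 19 mm behind it; z points along the fingers, y is the direction in which the jaws open and shut (so a half turn about z gives the same grasp; the last joint's range is limited). The gripper opens to 85 mm and grips with 20 to 120 N. Pads are 22 mm wide; open, the fingers measure 114 mm over their backs; the gripper's body (76 mm by 85 mm) begins 54 mm behind the grasp point. The pads swing forward as they close: fully open they stand 13 mm farther back than shut.
Start: joints at [1.05, 0.048, 0.099, 1.622, 0, 1.443], TCP at [0.201, 0.485, 0.231] pointing down, gripper open.
Joint ranges: [-2.91, 2.91], [-0.99, 1.94], [-1.21, 1.42], [-2.12, 2.29], [-1.49, 1.47], [-3.14, 3.14]. Speed limits (rad/s): [2.79, 2.79, 3.14, 3.14, 3.14, 3.14].

## Interface

Orientations are given as a rotation vector (axis times angle).
In Python, from station import manip, eyes, order gives the robot as it stands.
- The arm moves only by the tool servo_tool, never from a script. Its argument "steps" is text: rows parted by semicolons, each of 7 numbers parted by spaces: the finger opening in cm, from 0 to 8.54, then the shift along the tool's x, y, z in cm, then the turn, a rotation vector about the tool's x, y, z in degrees. A call has 1 to 8 rows; each row shifts and turns the commanded pose from where the row before left it, along the tool's axes as they then stand; what a row does not reach is not made up. A row lasts 1/10 s, in which the tool goes at most 50 mm and 8.59 degrees, less where a joint would pass 70% of its speed; a pose out of reach is approached as far as the arm can. A call with a gripper value outside its range is refused whole. The fingers move at their own pace and stop on an object; the grip force is fixed at half the most. Time passes only in rows, so rows that do not move let the fingers close. It gives the time, the measured TCP pose, the force and the opening at its end, in the units of the state.
- manip.get_obs(): the state, without advancing time (a new reading comes with each control period).
- eyes.get_image(name): name is "side" or "top" or "wrist"; returns the picture (480x640x3 uint8, blue, green, red); there is no depth.
- eyes.get_calibration(name): a dict with "fx", "fy", "cx", "cy" (pixels), "k1" (the pictures are not rectified: a ray, as slopes to the right and down, at radius r is drawn at 1 + k1 r^2 times it, then the intrinsics apply), "eye" and "attitude" of the camera in the world. Camera axes: x right, y down, z forward; pixel columns grow to the right and rows downward; lengths in m; the calibration is good to about 2 mm. A picture is of the moment at which its call begins: read the wrist's pose just before it. get_calibration takes no time and is no camera call; for the wrist camera it gives the pose at the moment of the call.
- order.job_done(): hands the job in, once; it reports no verdict.
The state is a dict: "time_s": time; "qpos": joint angles; "qd": joint speeds; "joint_torque": joint torques, N m; "position": TCP position; "tcp_rot": TCP orientation; "contact_force": force on the tool from outside, world axes, zero at the start; "torque": the same for the moment, N m; "opening": opening from 0.0 (shut) to 1.0 (fully open).
Only numpy, scipy, OpenCV 4.12 (cv2) and the standard library are available. Lean on these libraries where they do the work, as an engineer would, in place of code of your own. Each camera call takes 0.05 s, during which the arm holds its last target.

## Working session

There is one attempt and no reset: what is moved stays moved. The work goes in short steps, Python scripts to look and compute and a tool call to move; the robot and the scene stay as the last step left them, time stands still between calls to the robot, and variables do not carry over. Pictures are saved under pics/ and viewed, and the job is handed in when it is done.

Besides the shell and the picture viewer there is one more tool, called after "Call:" as name(argument=value, ...) on one line, values as JSON. servo_tool: Moves the arm, as the interface text tells. Its arguments: {"type":"object","properties":{"steps":{"type":"string"}},"required":["steps"]}

```bash
mkdir -p pics; ls; cat > h.py <<'E'
import numpy as np, cv2
from station import manip, eyes, order
from scipy.spatial.transform import Rotation as R
def cal(n):
    c=eyes.get_calibration(n); return c
def Rm(c):
    a=np.array(c["attitude"],float)
    return R.from_rotvec(a).as_matrix() if a.shape==(3,) else (a if a.shape==(3,3) else R.from_quat(a).as_matrix())
def K(c): return np.array([[c["fx"],0,c["cx"]],[0,c["fy"],c["cy"]],[0,0,1.]])
def ray(c,u,v):
    p=cv2.undistortPoints(np.array([[[u,v]]],float),K(c),np.array([c["k1"],0,0,0,0.]))[0,0]
    d=Rm(c)@np.array([p[0],p[1],1]); return np.array(c["eye"],float),d/np.linalg.norm(d)
def onz(c,u,v,z):
    e,d=ray(c,u,v); return e+d*(z-e[2])/d[2]
def proj(c,P):
    p=Rm(c).T@(np.array(P,float)-np.array(c["eye"])); x,y=p[:2]/p[2]; s=1+c["k1"]*(x*x+y*y)
    return c["fx"]*x*s+c["cx"],c["fy"]*y*s+c["cy"]
def tri(a,b):
    (e1,d1),(e2,d2)=a,b
    A=np.stack([d1,-d2],1); t=np.linalg.lstsq(A,e2-e1,rcond=None)[0]
    p,q=e1+t[0]*d1,e2+t[1]*d2
    return (p+q)/2,np.linalg.norm(p-q)
E
python3 - <<'E'
from h import *
for n in("side","top","wrist"):
    cv2.imwrite(f"pics/{n}0.png",eyes.get_image(n)); print(n,cal(n))
print(manip.get_obs())
E
```

```text
pics
side {'fx': 483.3219102313702, 'fy': 483.3219102313702, 'cx': 302.92644021664466, 'cy': 244.68394258984753, 'k1': -0.13529750492503922, 'eye': array([ 0.1274087 , -0.36050161,  0.71040175]), 'attitude': array([-2.21602782,  0.7195658 , -0.33268212])}
top {'fx': 560.3609917221532, 'fy': 560.3609917221532, 'cx': 320.9881199003784, 'cy': 236.85600107523953, 'k1': -0.1756611706040645, 'eye': array([0.42462074, 0.19404525, 1.11160126]), 'attitude': array([-2.2050403 ,  2.14946244, -0.11578205])}
wrist {'fx': 425.004703667556, 'fy': 425.004703667556, 'cx': 313.95318998444327, 'cy': 244.58150090574617, 'k1': -0.007066085910806524, 'eye': array([0.12658354, 0.51655006, 0.37218156]), 'attitude': array([2.38376944, 1.59149287, 0.25348067])}
{'time_s': 0.15, 'qpos': array([1.05019300e+00, 4.86333550e-02, 9.79242600e-02, 1.62202636e+00,
       1.26985781e-05, 1.44298449e+00]), 'qd': array([-7.94651381e-05, -1.30913132e-03,  4.61408098e-03,  1.74734918e-04,
       -3.42215301e-04,  8.33865420e-04]), 'joint_torque': array([ 1.35400674e-03, -3.39259028e+01,  3.20423913e+01,  1.53386890e-02,
       -1.30892026e-04, -1.83597513e-05]), 'position': array([0.20071796, 0.48457768, 0.23034188]), 'tcp_rot': array([-6.12913561e-01, -3.08058056e+00,  2.88035967e-03]), 'contact_force': array([ 0.16500249,  0.93814894, -0.74636597]), 'torque': array([ 0.05262854,  0.03552259, -0.03994809]), 'opening': 0.9997066471895326}
```

View pics/side0.png

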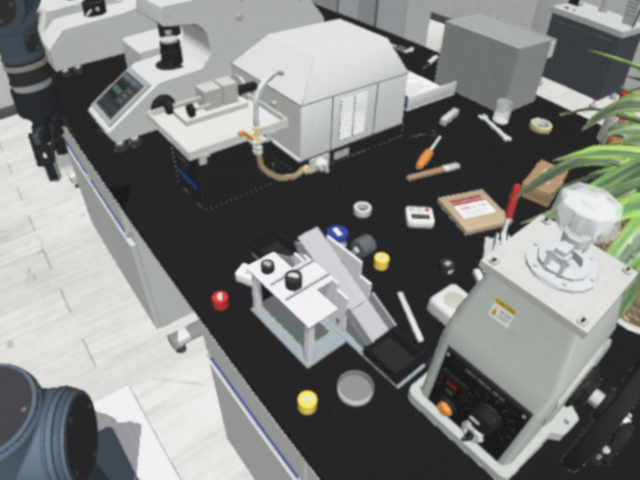

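View pics/top0.png

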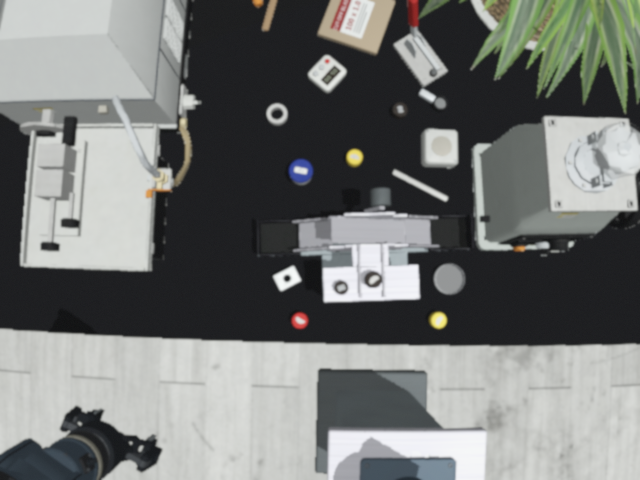

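View pics/wrist0.png

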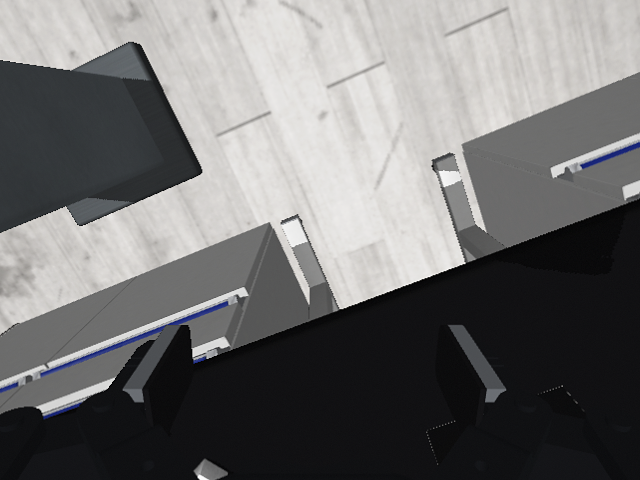

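```bash
python3 - <<'E'
import cv2
a=cv2.imread("pics/side0.png")[190:390,210:450]; b=cv2.imread("pics/top0.png")[170:320,240:500]
cv2.imwrite("pics/side0c.png",cv2.resize(a,None,fx=3,fy=3,interpolation=cv2.INTER_CUBIC))
cv2.imwrite("pics/top0c.png",cv2.resize(b,None,fx=3,fy=3,interpolation=cv2.INTER_CUBIC))
E
```

```text
(no output)
```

View pics/side0c.png

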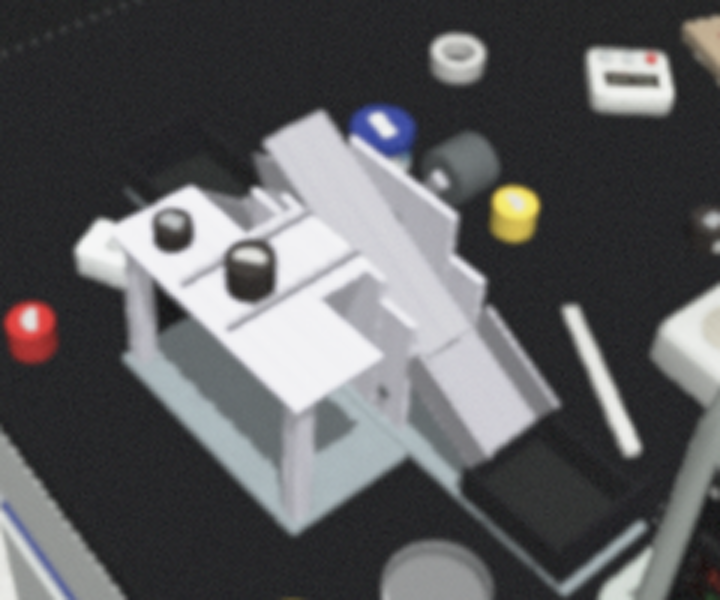

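View pics/top0c.png

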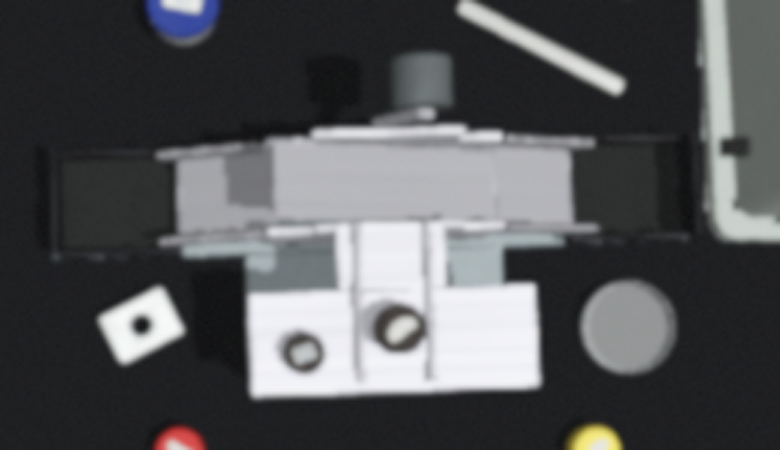

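```bash
python3 - <<'E'
from h import *
s,t=cal("side"),cal("top")
S=lambda x,y:(x/3+210-.33,y/3+190-.33); T=lambda x,y:(x/3+240-.33,y/3+170-.33)
def m(n,a,b):
    p,e=tri(ray(s,*S(*a)),ray(t,*T(*b))); print(n,p.round(4),"gap",round(e,4))
m("shelf FL",(114,232),(251,397)); m("shelf FR",(296,412),(541,387)); m("shelf BR",(382,354),(536,284))
m("spec top",(250,251),(400,326)); m("small top",(172,220),(303,351))
m("gate L rear",(322,110),(274,139)); m("gate L front",(266,146),(273,224))
m("rearcheek L",(350,136),(313,133)); m("rearcheek R",(458,213),(466,128))
m("guideL front",(184,284),(361,380)); m("guideR front",(228,328),(431,377))
m("guideR back",(358,254),(430,224));
print("trayR outer corners z.026")
for a in ((692,135),(692,238),(45,150),(57,257)): print(onz(t,*T(*a),.03).round(4))
E
```

```text
shelf FL [0.4064 0.1766 0.115 ] gap 0.0041
shelf FR [0.414  0.0059 0.1184] gap 0.0004
shelf BR [0.4747 0.01   0.1186] gap 0.0012
spec top [0.4475 0.0934 0.1441] gap 0.0008
small top [0.432  0.1485 0.1329] gap 0.0006
gate L rear [0.5546 0.1684 0.1411] gap 0.0006
gate L front [0.5076 0.1663 0.1371] gap 0.0048
rearcheek L [0.5594 0.1457 0.1339] gap 0.0015
rearcheek R [0.5653 0.0552 0.1365] gap 0.0004
guideL front [0.4161 0.1132 0.1202] gap 0.0002
guideR front [0.4182 0.0721 0.1199] gap 0.0015
guideR back [0.509  0.0742 0.1211] gap 0.0007
trayR outer corners z.026
[ 0.5803 -0.1105  0.03  ]
[ 0.5122 -0.1104  0.03  ]
[0.5587 0.3138 0.03  ]
[0.4894 0.3035 0.03  ]
```

The crops show the left gate end raised: its corners are at side (317,227) and top (331,216), z≈0.14. The weight leans right at top (380,197), so the right tray is fed now and I need to press the left end down.

Look-alikes for the specimen:
- Small black puck: top (341,287)
- Black piece on the bench: top (399,109)
- Red puck: top (300,320)
- Yellow pucks: top (355,157) and (438,320)
- Gate weight: top (380,197)

I choose the larger black puck between the guides, at top (373,279) and side (293,274), measured at [0.4475, 0.0934] with its top at z 0.144. The sorter origin is about (0.537, 0.099), yaw about 3°.

First I shut the fingers and turn the tool.

Call:
servo_tool(steps="0 0 0 0 0 0 -8.5; 0 0 0 0 0 0 -8.5; 0 0 0 0 0 0 -8.5; 0 0 0 0 0 0 0; 0 0 0 0 0 0 0")

```text
time_s: 0.65
position: [0.2009, 0.4848, 0.231]
tcp_rot: [0.077, -3.14, 0.001]
contact_force: [0.1, -0.4, 0.7]
opening: 0.142
```

```bash
cat > go.py <<'E'
from h import *
import sys
o=manip.get_obs(); M=R.from_rotvec(o["tcp_rot"]).as_matrix()
w=np.array([float(a) for a in sys.argv[1:4]])
x=np.array([.9986,.0523]);y=np.array([-.0523,.9986]); O=np.array([.537,.099])
r=o["position"][:2]-O
print("t",o["time_s"],"pos",o["position"].round(4),"sorter",round(r@x,4),round(r@y,4),"F",o["contact_force"].round(2),"open",round(o["opening"],3))
print(M.round(3).tolist())
tgt=np.r_[O+w[0]*x+w[1]*y,w[2]]   # sorter coords
print("shift cm",(M.T@(tgt-o["position"])*100).round(2), "qpos",o["qpos"].round(2))
E
python3 go.py 0 .062 .18
```

```text
t 0.65 pos [0.2009 0.4848 0.231 ] sorter -0.3155 0.4029 F [ 0.1  -0.45  0.66] open 0.142
[[-0.999, -0.049, -0.0], [-0.049, 0.999, -0.001], [0.0, -0.001, -1.0]]
shift cm [-31.66 -33.99   5.11] qpos [ 1.05  0.05  0.1   1.62 -0.    1.  ]
```

Call:
servo_tool(steps="0 -3 -3.2 0 0 0 0; 0 -3.2 -3.4 0 0 0 0; 0 -3.2 -3.4 0 0 0 0; 0 -3.2 -3.4 0 0 0 0; 0 -3.2 -3.4 0 0 0 0; 0 -3.2 -3.4 0 0 0 0; 0 -3.2 -3.4 0 0 0 0; 0 -3.2 -3.4 0 0 0 0")

```text
time_s: 1.45
position: [0.4699, 0.2271, 0.2313]
tcp_rot: [-0.078, 3.14, 0.0]
contact_force: [1.1, 0.7, 1.4]
opening: -0.002
```

Call:
servo_tool(steps="0 -3.2 -3.4 0 0 0 0; 0 -2.8 -3.2 0 0 0 0; 0 0 0 1.5 0 0 0; 0 0 0 0 0 0 0;0 0 0 0 0 0 0")

```text
time_s: 1.95
position: [0.5314, 0.166, 0.2159]
tcp_rot: [0.08, -3.139, -0.0]
contact_force: [-0.7, 0.1, 0.9]
opening: 0.003
```

```bash
python3 go.py 0 .062 .18; python3 - <<'E'
from h import *
for n in("side","top"):
    cv2.imwrite(f"pics/{n}1.png",cv2.resize(eyes.get_image(n)[150:350,200:460],None,fx=3,fy=3))
E
```

```text
t 1.95 pos [0.5314 0.166  0.2159] sorter -0.0021 0.0672 F [-0.7   0.07  0.89] open 0.003
[[-0.999, -0.051, -0.002], [-0.051, 0.999, -0.0], [0.002, 0.0, -1.0]]
shift cm [-0.21 -0.52  3.59] qpos [0.18 0.13 0.16 1.6  0.   0.13]
```

View pics/side1.png

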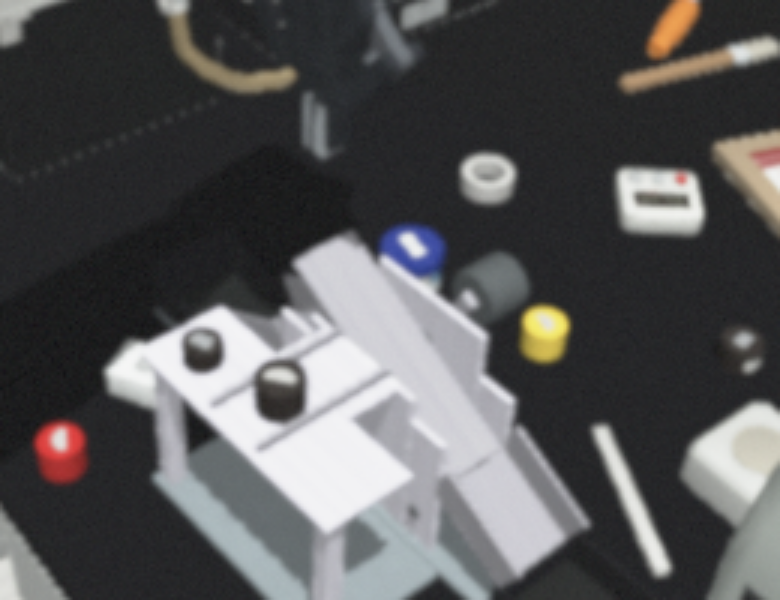

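View pics/top1.png

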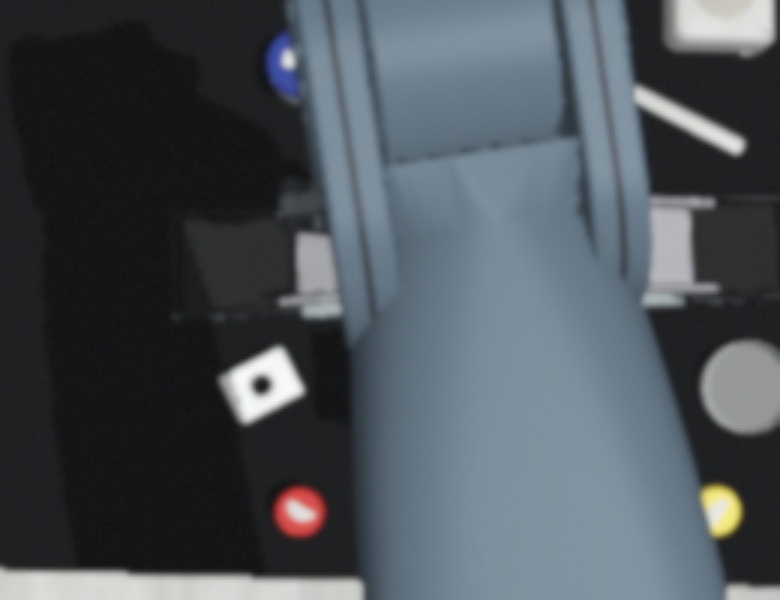

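The side crop shows the tip well above the gate's left end, at full-frame (307,202), and the scene is unchanged. I lower it slowly.

Call:
servo_tool(steps="0 -0.2 -0.5 2 0 0 0; 0 0 0 2 0 0 0; 0 0 0 2 0 0 0; 0 0 0 1 0 0 0; 0 0 0 0 0 0 0")

```text
time_s: 2.55
position: [0.5329, 0.1615, 0.1451]
tcp_rot: [0.084, -3.138, 0.001]
contact_force: [0.0, -0.3, -0.1]
opening: 0.003
```

```bash
python3 go.py 0 .062 .098; python3 - <<'E'
from h import *
print(proj(cal("side"),manip.get_obs()["position"]))
cv2.imwrite(f"pics/side2.png",cv2.resize(eyes.get_image("side")[180:330,240:440],None,fx=4,fy=4))
E
```

```text
t 2.55 pos [0.5329 0.1615 0.1451] sorter -0.0008 0.0626 F [ 0.01 -0.3  -0.09] open 0.003
[[-0.999, -0.053, -0.003], [-0.053, 0.999, -0.0], [0.003, -0.0, -1.0]]
shift cm [-0.09 -0.06  4.71] qpos [0.17 0.13 0.02 1.46 0.   0.12]
(np.float64(310.0184564078431), np.float64(231.15492604168045))
```

View pics/side2.png

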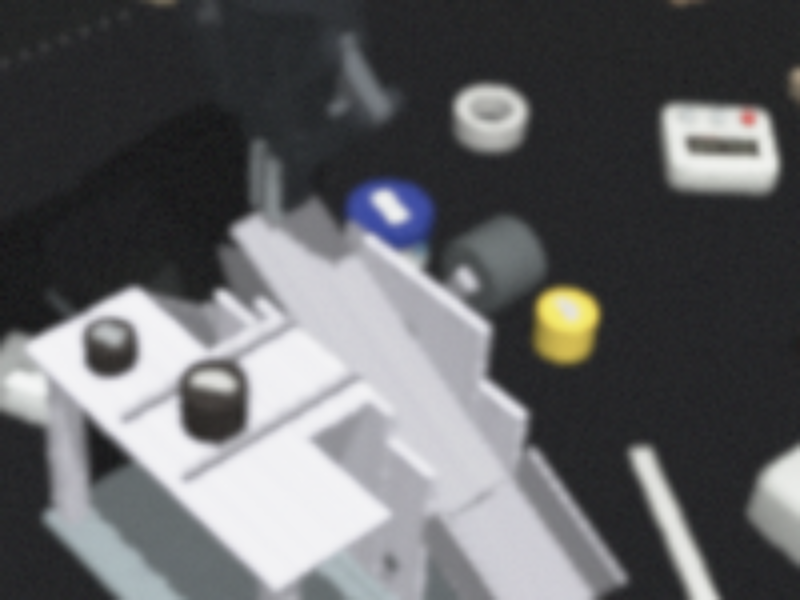

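The tip is centred over the raised left end, at side crop (265,210). I press next.

Call:
servo_tool(steps="0 0 0 1 0 0 0; 0 0 0 1 0 0 0; 0 0 0 0.8 0 0 0; 0 0 0 0.8 0 0 0; 0 0 0 0.8 0 0 0; 0 0 0 0.4 0 0 0; 0 0 0 0 0 0 0; 0 0 0 0 0 0 0")

```text
time_s: 3.4
position: [0.5344, 0.1609, 0.0983]
tcp_rot: [0.082, -3.14, 0.0]
contact_force: [-0.3, 0.1, 0.5]
opening: -0.002
```

```bash
python3 go.py 0 .062 .098; python3 - <<'E'
from h import *
cv2.imwrite(f"pics/side3.png",cv2.resize(eyes.get_image("side")[180:330,240:440],None,fx=4,fy=4))
E
```

```text
t 3.4 pos [0.5344 0.1609 0.0983] sorter 0.0006 0.062 F [-0.29  0.08  0.46] open -0.002
[[-0.999, -0.052, -0.0], [-0.052, 0.999, -0.0], [0.0, -0.0, -1.0]]
shift cm [0.06 0.   0.03] qpos [ 0.17  0.15 -0.06  1.36 -0.    0.12]
```

View pics/side3.png

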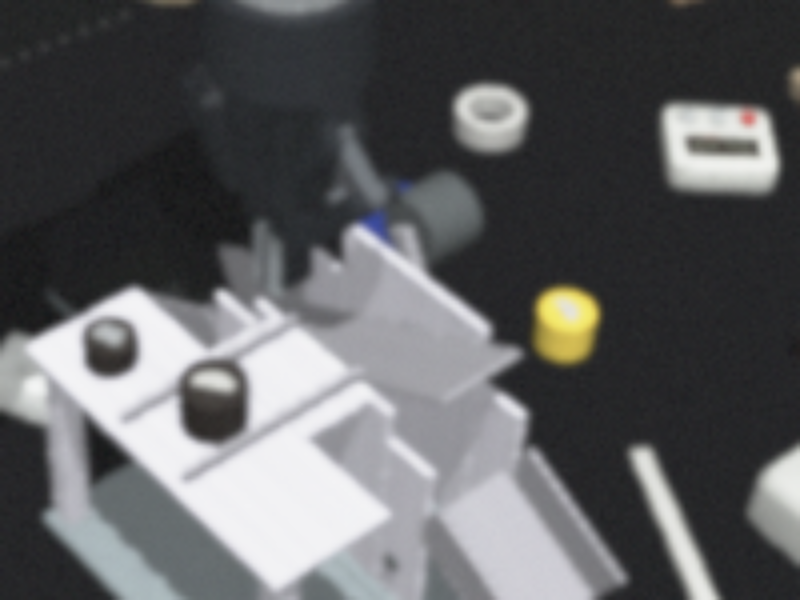

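The gate has tipped over: its right end is raised at crop (520,350) and the weight now leans left. I retract upward and then move behind the specimen.

Call:
servo_tool(steps="0 0 0 -3 0 0 0; 0 0 0 -4 0 0 0; 0 0 0 -4 0 0 0; 0 4 -2 0 0 0 0; 0 4 -2 0 0 0 0; 0 4 -2.2 0 0 0 0; 0 1.2 0 0 0 0 0; 0 0 0 0 0 0 0")

```text
time_s: 4.25
position: [0.4047, 0.0918, 0.2093]
tcp_rot: [-0.081, 3.139, 0.0]
contact_force: [0.5, 0.5, 0.7]
opening: 0.002
```

```bash
python3 go.py -.130 0 .130; python3 - <<'E'
from h import *
cv2.imwrite(f"pics/side4.png",cv2.resize(eyes.get_image("side")[180:330,240:440],None,fx=4,fy=4))
cv2.imwrite(f"pics/wrist4.png",eyes.get_image("wrist"))
E
```

```text
t 4.25 pos [0.4047 0.0918 0.2093] sorter -0.1325 -0.0003 F [0.45 0.53 0.72] open 0.002
[[-0.999, -0.051, 0.002], [-0.051, 0.999, 0.0], [-0.002, 0.0, -1.0]]
shift cm [-0.23  0.02  7.94] qpos [ 0.06 -0.25 -0.22  1.6   0.    0.01]
```

View pics/side4.png

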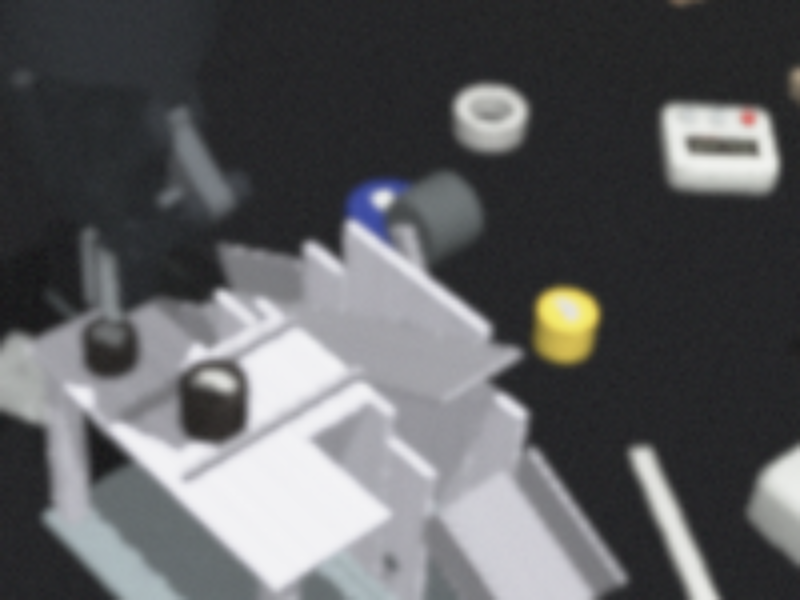

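View pics/wrist4.png

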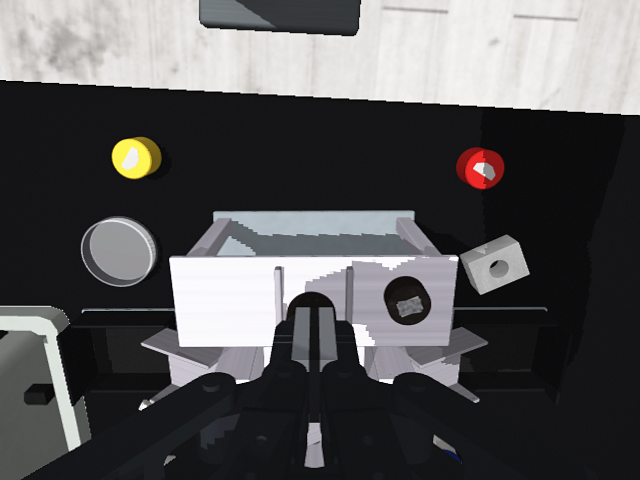

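```bash
python3 - <<'E'
from h import *
c=cal("wrist")
for u,v,z in ((311,292,.142),(287,305,.142),(334,305,.142),(280,300,.125),(349,300,.125),(170,257,.118),(458,257,.118)):
    p=onz(c,u,v,z)[:2]-[.537,.099]; print(u,v,(p@[.9986,.0523]).round(4),(p@[-.0523,.9986]).round(4))
E
```

```text
311 292 -0.1151 -0.0004
287 305 -0.1074 -0.0134
334 305 -0.1074 0.0121
280 300 -0.1022 -0.0186
349 300 -0.1021 0.0217
170 257 -0.1264 -0.0827
458 257 -0.1262 0.0853
```

In the wrist view the puck's front foot is at about sorter x −0.106 and the guides are centred at y about +1 mm, which agrees with the first measurement. I descend in front of it.

Call:
servo_tool(steps="0 -0.2 0.1 2 0 0 0; 0 0 0 2 0 0 0; 0 0 0 2 0 0 0; 0 0 0 1.9 0 0 0; 0 0 0 0 0 0 0; 0 0 0 0 0 0 0")

```text
time_s: 4.95
position: [0.4082, 0.0935, 0.1294]
tcp_rot: [0.083, -3.14, -0.0]
contact_force: [1.4, 0.6, 1.1]
opening: -0.001
```

```bash
python3 go.py -.034 .001 .130; python3 - <<'E'
from h import *
cv2.imwrite(f"pics/side5.png",cv2.resize(eyes.get_image("side")[180:330,240:440],None,fx=4,fy=4))
E
```

```text
t 4.95 pos [0.4082 0.0935 0.1294] sorter -0.1289 0.0013 F [1.37 0.63 1.07] open -0.001
[[-0.999, -0.053, -0.001], [-0.053, 0.999, 0.0], [0.001, 0.0, -1.0]]
shift cm [-9.49 -0.03 -0.07] qpos [ 0.06 -0.23 -0.36  1.44  0.    0.01]
```

View pics/side5.png

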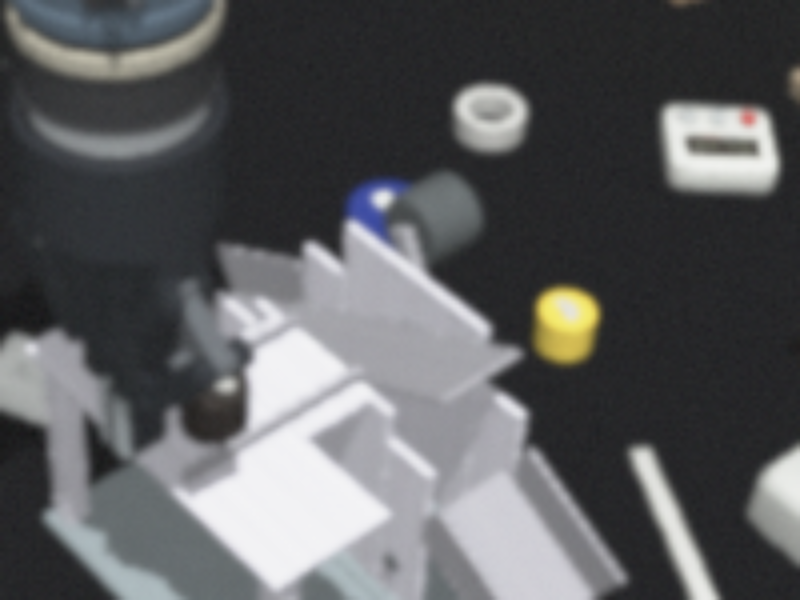

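The fingers stand in front of the puck at crop (120,440), and the puck is still at (213,405). I start the push.

Call:
servo_tool(steps="0 -0.7 0 0 0 0 0; 0 -0.7 0 0 0 0 0; 0 -0.7 0 0 0 0 0; 0 -0.7 0 0 0 0 0; 0 -0.7 0 0 0 0 0; 0 -0.7 0 0 0 0 0; 0 -0.7 0 0 0 0 0; 0 -0.6 0 0 0 0 0")

```text
time_s: 5.8
position: [0.4632, 0.0961, 0.1292]
tcp_rot: [0.082, -3.14, 0.0]
contact_force: [-1.0, -0.1, 0.2]
opening: 0.001
```

```bash
python3 go.py -.034 .001 .130; python3 - <<'E'
from h import *
cv2.imwrite(f"pics/side6.png",cv2.resize(eyes.get_image("side")[180:330,240:440],None,fx=4,fy=4))
E
```

```text
t 5.8 pos [0.4632 0.0961 0.1292] sorter -0.0738 0.001 F [-0.98 -0.14  0.17] open 0.001
[[-0.999, -0.052, -0.0], [-0.052, 0.999, -0.0], [0.0, -0.0, -1.0]]
shift cm [-3.98  0.   -0.08] qpos [ 0.06 -0.09 -0.24  1.42 -0.    0.01]
```

View pics/side6.png

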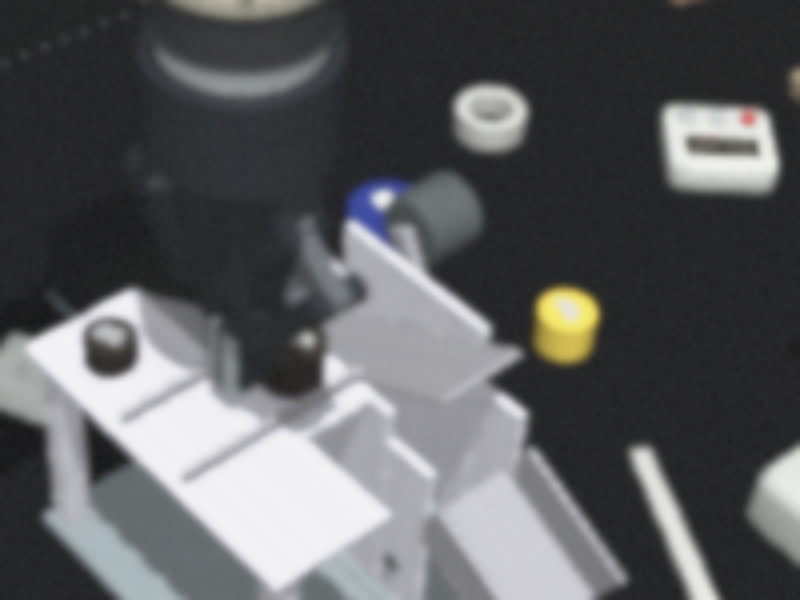

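The puck is sliding straight between the guides, now at crop (298,355). I continue over the edge.

Call:
servo_tool(steps="0 -0.6 0 0 0 0 0; 0 -0.6 0 0 0 0 0; 0 -0.6 0 0 0 0 0; 0 -0.7 0 0 0 0 0; 0 -0.7 0 0 0 0 0; 0 -0.6 0 0 0 0 0; 0 0 0 0 0 0 0; 0 0 0 0 0 0 0")

```text
time_s: 6.65
position: [0.5006, 0.0981, 0.1292]
tcp_rot: [0.082, -3.14, 0.0]
contact_force: [0.2, 0.3, 0.2]
opening: -0.004
```

```bash
python3 go.py -.034 .001 .130; python3 - <<'E'
from h import *
cv2.imwrite(f"pics/side7.png",cv2.resize(eyes.get_image("side")[180:330,240:440],None,fx=4,fy=4))
cv2.imwrite(f"pics/top7.png",cv2.resize(eyes.get_image("top")[170:320,240:500],None,fx=3,fy=3))
E
```

```text
t 6.65 pos [0.5006 0.0981 0.1292] sorter -0.0364 0.001 F [0.22 0.28 0.2 ] open -0.004
[[-0.999, -0.052, -0.001], [-0.052, 0.999, -0.0], [0.001, -0.0, -1.0]]
shift cm [-0.24 -0.   -0.08] qpos [ 0.06  0.01 -0.14  1.42  0.    0.01]
```

View pics/side7.png

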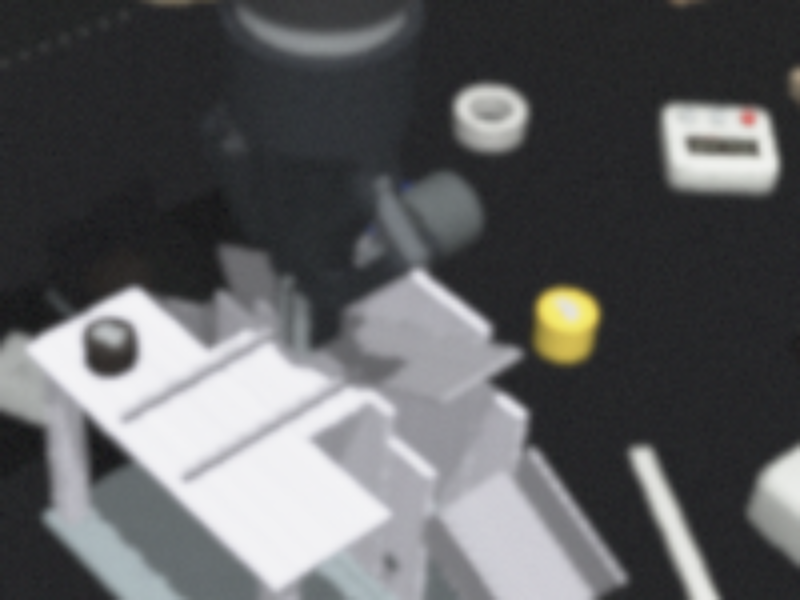

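View pics/top7.png

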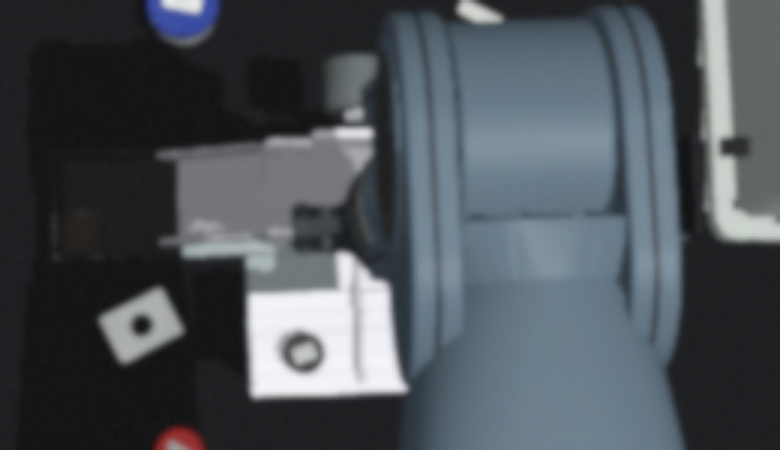

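The puck has left the shelf. A faint brownish disc shows in the left tray at top crop (80,225). I retract and look again.

Call:
servo_tool(steps="0 0.5 0 -2 0 0 0; 0 1 0 -4 0 0 0; 0 3 0 -4 0 0 0; 0 4.5 0 -1 0 0 0; 0 4.5 0 0 0 0 0; 0 4 -2 0 0 0 0; 0 0 -3 0 0 0 0; 0 0 0 0 0 0 0")

```text
time_s: 7.55
position: [0.3277, 0.0371, 0.2397]
tcp_rot: [-0.076, 3.138, -0.003]
contact_force: [0.4, 0.7, 0.0]
opening: 0.001
```

```bash
python3 go.py -.034 .001 .130; python3 - <<'E'
from h import *
g=lambda a:(255*(a/255.)**.5).astype('uint8')
cv2.imwrite(f"pics/side8.png",g(cv2.resize(eyes.get_image("side")[180:330,210:410],None,fx=4,fy=4)))
cv2.imwrite(f"pics/top8.png",g(cv2.resize(eyes.get_image("top")[150:340,240:500],None,fx=3,fy=3)))
E
```

```text
t 7.55 pos [0.3277 0.0371 0.2397] sorter -0.2122 -0.0509 F [0.36 0.66 0.04] open 0.001
[[-0.999, -0.048, 0.003], [-0.048, 0.999, -0.002], [-0.003, -0.002, -1.0]]
shift cm [-17.77   5.28  11.01] qpos [-0.09 -0.46 -0.31  1.72 -0.   -0.14]
```

View pics/side8.png

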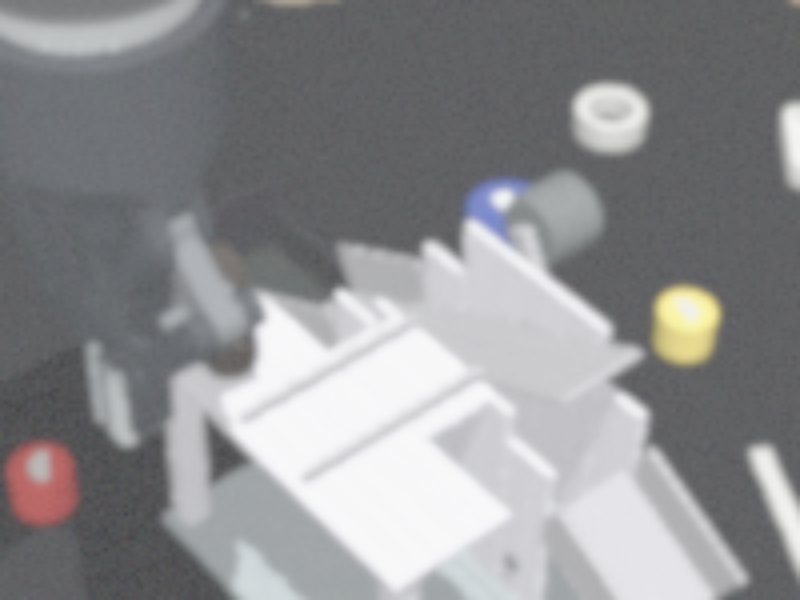

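View pics/top8.png

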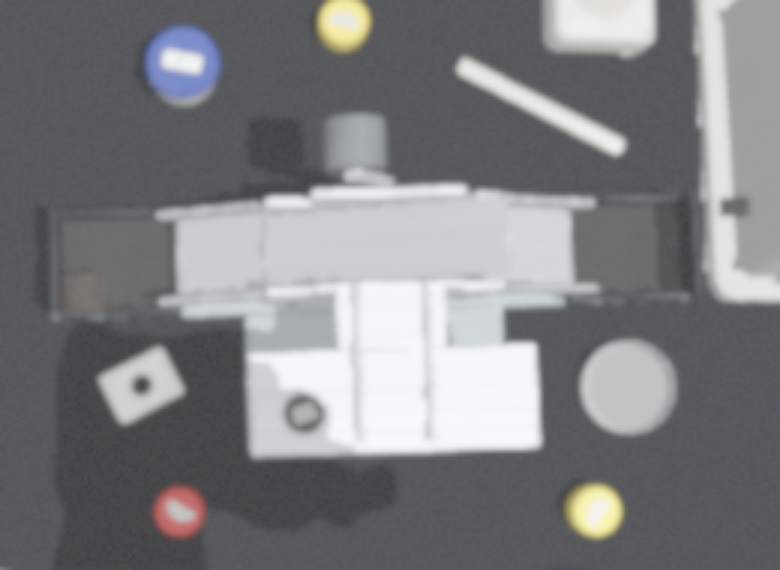

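The puck appears as a brownish rectangle at top crop (82,290), in the front outer corner of the left tray. I check its place and that it is at rest.

Call:
servo_tool(steps="0 0 -3 0 0 0 0; 0 0 -4 0 0 0 0; 0 0 -4 0 0 0 0; 0 0 -4 0 0 0 0; 0 0 0 0 0 0 0; 0 0 0 0 0 0 0")

```text
time_s: 8.25
position: [0.3365, -0.1106, 0.2389]
tcp_rot: [0.08, -3.139, -0.003]
contact_force: [0.2, 0.6, -0.4]
opening: 0.003
```

```bash
python3 - <<'E'
from h import *
g=lambda a:(255*(a/255.)**.5).astype('uint8')
im={n:eyes.get_image(n) for n in("side","top")}
a=cv2.resize(im["side"][220:300,240:340],None,fx=6,fy=6,interpolation=2)
b=cv2.resize(im["top"][200:270,240:340],None,fx=6,fy=6,interpolation=2)
cv2.imwrite("pics/fin.png",g(cv2.resize(np.vstack([a,b]),None,fx=.66,fy=.66)))
t=cal("top"); 
for u,v in ((261,238),(273.5,238),(261,250.5),(273.5,250.5),(267,246)):
  for z in (.02,.04):
    p=onz(t,u,v,z)[:2]-[.537,.099]; print(u,v,z,(p@[.9986,.0523]).round(4),(p@[-.0523,.9986]).round(4))
E
```

```text
261 238 0.02 -0.0023 0.2025
261 238 0.04 -0.0042 0.2006
273.5 238 0.02 -0.0029 0.178
273.5 238 0.04 -0.0048 0.1766
261 250.5 0.02 -0.0268 0.2029
261 250.5 0.04 -0.0283 0.2011
273.5 250.5 0.02 -0.0274 0.1785
273.5 250.5 0.04 -0.0289 0.177
267 246 0.02 -0.0183 0.191
267 246 0.04 -0.0199 0.1894
```

View pics/fin.png

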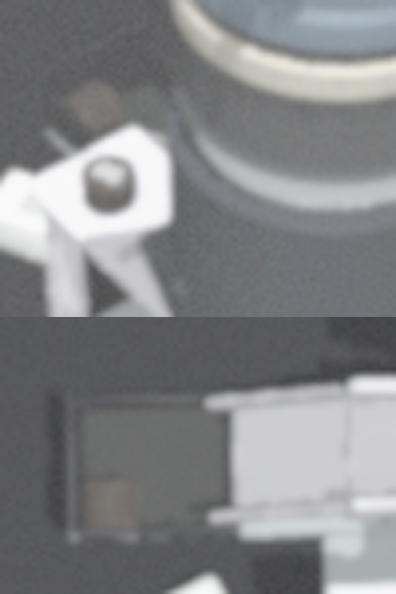

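```bash
python3 -c "
from station import order; print(order.job_done())"
```

```text
the job is handed in; nothing more can be done
None
```

I rocked the gate over and fed the specimen into the left tray, and handed the job in at about 8.4 s of the 42 s allowed. `job_done` gives no verdict, so the result below rests on my own checks.

- **Gate:** it started with the right tray fed. I pressed its raised left end down with the shut fingertips. In every later picture the right end is raised and the weight leans left, including after the specimen passed.
- **Specimen:** I pushed the black 30 mm puck along the guides and over the shelf edge. It slid down the left chute and lies on its side in the front outer corner of the left tray. Its centre is about 20 mm in front of and 20 mm outward from the tray's middle, inside the limits. It was in the same place in pictures 0.7 s apart. I took its height as low (about 20 to 40 mm) rather than measuring it from two views.
- **Surroundings:** by eye, the small puck, block, petri dish, tweezers and jar look unmoved in the top view. The arm ended clear of everything, with no force reading above about 2 N.

The single-picture estimates of the sorter's yaw disagreed by about ±1.3° around the 3° I used. The fingers still centred on the gate end and in the guide lane, so it did not matter.

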